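# Open the culture jar and lay its lid in the tray

## Task

Open the clear culture jar so the plates inside can be reached: swing both of its latches fully clear of the lid, then lift the loose lid off by its knob and set it down gently, knob up and flat on the bottom of the white enamel tray. Leave the jar standing where it is with its latches open, leave the tray in its place, and do not disturb the bottles round about.

Things in the scene. Friction and masses are not known exactly. Their poses are not given: they have to be found in the camera images.
- culture_jar: Clear round jar, 100 mm diameter, 115 mm high to the top of its grey collar (109 mm diameter, mouth 84 mm), about 1.5 kg, standing loose, with a stack of shallow glass plates inside. Origin: centre of its underside, z up. Lugs on the collar at its own +y and -y carry the latches; over the latch fins it measures 186 mm along y.
- jar_lid: Loose aluminium lid with black knob, 180 g. Origin: centre of its underside, z up through the knob. Plug 80 mm diameter, z = 0 to 8 mm, 2 mm play in the jar's mouth; flange 96 mm diameter, z = 8 to 13 mm, rests on the collar (origin then 107 mm above the jar's underside); knob head 29 mm diameter, z = 25 to 44 mm; small brass vent 39 mm out along +x, up to z = 19 mm.
- lid_knob (a point): Middle of the knob's head, on the lid's axis, 35 mm above the lid's origin: where to grip it.
- latch_left (a joint): Turn of the latch at the jar's +y side about its vertical pivot, rad; positive anticlockwise from above. 0: its nose points at the jar's axis and lies over the lid's flange, 2 mm above it. It turns either way to stops at +-1.65 and stays where it is left (friction 0.03 N m). Beyond 1.1 either way it is clear of the lid.
- latch_right (a joint): The same for the latch at the jar's -y side.
- latch_left_pivot (a point): Pivot of the left latch at the underside of its bar, 62 mm from the jar's axis along +y, 122 mm above the jar's underside. The bar is steel, 12 mm wide, 4 mm thick; its nose reaches 24 mm inward from the pivot; the screw head on the pivot rises to 7 mm.
- latch_left_fin (a point): Middle of the left latch's black upright thumb fin, 19 mm outward from the pivot (away from the nose), 12 mm above the bar's underside. The fin is 8 mm thick, 7 to 31 mm outward from the pivot, its top 20 mm above the bar's underside. Push it sideways to turn the latch. Its x axis points from the pivot along the fin.
- latch_right_pivot (a point): Pivot of the right latch, 62 mm from the jar's axis along the jar's -y, otherwise as the left one.
- latch_right_fin (a point): Middle of the right latch's thumb fin, as the left one.
- tray: White enamel tray with a dark rim, loose, 172 mm (its x) by 205 mm (its y), 45 mm high. Origin: centre of its underside, z up. Flat bottom inside 140 by 172 mm, 3 mm thick. Empty.
- bottle_amber_large: Bystander: amber bottle with blue cap, 57 mm diameter, 122 mm high, upright. Origin: centre of its underside.
- bottle_amber_mid: Bystander: amber bottle with blue cap, 41 mm diameter, 90 mm high, upright. Origin: centre of its underside.
- dropper_brown: Bystander: amber dropper bottle with brown bulb, 31 mm diameter, 86 mm high, upright. Origin: centre of its underside.
- bottle_clear: Bystander: clear bottle with blue cap, 35 mm diameter, 81 mm high, upright. Origin: centre of its underside.
- oil_vial: Bystander: small amber vial with black cap, 22 mm diameter, 51 mm high, upright. Origin: centre of its underside.
Not all that is in view belongs to the job. What is shaped like the jar_lid but purple is not meant.

How it is judged:
By the outcome, as a careful person would: the job done as asked, in the order asked, and still so for the second after the job is handed in, with the robot touching nothing.
It also fails if it takes over 64 s, if anything falls off the work surface, if the arm or the gripper's body presses on something with over 40 N, if the wrist force passes 120 N, or if a joint passes its speed limit or range.

## Robot

A 6-joint arm with a two-finger parallel gripper is mounted at the origin on a cart in front of the work surface, level with it; the furniture and walls round the work are solid. World frame = base frame: x ahead of the robot, y to its left, z up, the work surface at z = 0. Lengths are in m, angles in rad, forces in N, time in s.
With the tool pointing down it reaches from about 0.35 to 0.875 m from the base axis. Payload 15.5 kg.
Tool frame: the origin (TCP) lies at the very end of the fingers, on their centre line; the grasp point (between the pads) lies 19 mm behind it; z points along the fingers, y is the line along which they close (so a half turn about z gives the same grasp; the last joint's range is limited). The gripper opens to 85 mm and grips with 20 to 120 N. Pads are 22 mm wide; open, the fingers measure 114 mm over their backs; the gripper's body (76 mm by 85 mm) begins 54 mm behind the grasp point. The pads swing forward as they close: fully open they stand 13 mm farther back than shut.
Start: joints at [1.252, 0.494, 1.345, -0, 1.302, -0.096], TCP at [0.138, 0.61, 0.231] pointing down, gripper open.
Joint ranges: [-2.91, 2.91], [-0.82, 2.16], [0.22, 2.67], [-1.22, 4.37], [0.12, 2.79], [-3.08, 3.08]. Speed limits (rad/s): [1.89, 1.89, 2.57, 3.01, 3.01, 3.01].

## Interface

Orientations are given as a unit quaternion [w, x, y, z].
In Python, from station import get_obs, cams, job, look_for, pinpoint gives the robot as it stands.
- The arm moves only by the tool send_rows, never from a script. Its arguments are lists of equal length, an entry for each row: "slide": the shift along the tool's x, y, z in m, a list of three; "roll": the turn about the tool's z in rad. In form: {"slide": [[tx, ty, tz], ...], "roll": [roll, ...]}. A call has 1 to 12 rows; each row is the pose to reach, as a shift and turn from the pose commanded when the call began, along the tool's axes at that moment; what a row does not reach only later rows make up. A row lasts 1/10 s, in which the tool goes at most 50 mm and 8.59 degrees, less where a joint would pass 70% of its speed; a pose out of reach is approached as far as the arm can. A call with a gripper value outside its range is refused whole. "hand" is the finger opening in m, from 0 to 0.0854, set as the call begins (left out, the last holds). The fingers move at their own pace and stop on an object; "force" is the grip in N (left out, the last holds). Time passes only in rows, so rows that repeat a pose let the fingers close. It gives the time, the measured TCP pose, the force, the opening and the grip force at its end, in the units of the state.
- get_obs(): the state, without advancing time (a new reading comes with each control period).
- cams.get_image(name): name is "scene" or "side" or "wrist"; returns a dict with "frame" (420x560x3 uint8, red, green, blue), "intrinsics" (3x3 intrinsics, pixels), "R" (3x3) and "t" (3): a world point X has camera coordinates R X + t. Camera axes: x right, y down, z forward; pixel columns grow to the right and rows downward; lengths in m; the calibration is good to about 2 mm. A picture is of the moment at which its call begins. There is no depth.
- job.finish_job(): hands the job in; it is judged then, once.
Trained networks look in a picture, given as the dict that the camera call returned (one of the last four; its "shot" number tells which), for a name from the list of things; names that differ only in an ending like _2 or _b are one class to them, and where a whole thing is asked for, a point or a joint stands for the part that bears it (a point fixed in the world has none). Each returns a list of dicts, best first, with "conf" (0 to 1); they miss things now and then, are a little off and sometimes report something else, mostly with a low value. They report only what shows in the picture. A call takes as long as a camera call. They do not tell look-alikes from the thing itself.
- look_for(target, picture): "extent" ([centre column, centre row, width, height] in pixels, round what is visible of it).
- pinpoint(target, picture): "centre" ([row, column] in pixels: a listed point, or the origin of a listed thing).
The state is a dict: "time": time; "qpos": joint angles; "qd": joint speeds; "effort": joint torques, N m; "tool_pos": TCP position; "tcp_rot": TCP orientation; "ft_force": force on the tool from outside, world axes, zero at the start; "ft_torque": the same for the moment, N m; "width": finger opening in m; "gripper_force": force on a finger pad.
Only numpy, scipy, OpenCV 4.12 (cv2) and the standard library are available. Lean on these libraries where they do the work, as an engineer would, in place of code of your own. Each camera call takes 0.05 s, during which the arm holds its last target. There are 200 camera calls.

## Working session

There is one attempt and no reset: what is moved stays moved. The work goes in short steps, Python scripts to look and compute and a tool call to move; the robot and the scene stay as the last step left them, time stands still between calls to the robot, and variables do not carry over. Pictures are saved under pics/ and viewed, at most 10 in all, crops included, and the job is handed in when it is done.

Besides the shell and the picture viewer there is one more tool, called after "Request:" by a JSON object that holds its "fn" and its "kwargs", one argument or row to a line. send_rows: Moves the arm, as the interface text tells. Its arguments: {"type":"object","properties":{"slide":{"type":"array"},"roll":{"type":"array"},"hand":{"type":"number"},"force":{"type":"number"}},"required":["slide","roll"]}

```bash
mkdir -p pics
cat > h.py <<'E'
import numpy as np, cv2
from station import get_obs, cams, job, look_for, pinpoint
def ray(p,rc):
    K=np.array(p["intrinsics"]);R=np.array(p["R"]);t=np.array(p["t"])
    d=R.T@np.linalg.solve(K,[rc[1],rc[0],1.]);return -R.T@t,d/np.linalg.norm(d)
def atz(p,rc,z):
    c,d=ray(p,rc);return c+d*(z-c[2])/d[2]
def tri(obs):
    A=np.zeros((3,3));b=np.zeros(3);rs=[ray(p,rc) for p,rc in obs]
    for c,d in rs:
        M=np.eye(3)-np.outer(d,d);A+=M;b+=M@c
    X=np.linalg.solve(A,b);return X,[round(float(np.linalg.norm(np.cross(X-c,d)))*1000,1) for c,d in rs]
def proj(p,X):
    x=np.array(p["intrinsics"])@(np.array(p["R"])@X+np.array(p["t"]));return x[:2]/x[2]
def save(p,n): cv2.imwrite("pics/"+n,cv2.cvtColor(np.array(p["frame"]),cv2.COLOR_RGB2BGR))
E
python3 - <<'E'
from h import *
np.set_printoptions(precision=3,suppress=True)
P={n:cams.get_image(n) for n in("scene","side","wrist")}
for n,p in P.items(): save(p,n+"0.png");print(n,"cam",ray(p,(210,280))[0],ray(p,(210,280))[1])
zs=dict(culture_jar=0,jar_lid=.107,lid_knob=.142,latch_left_pivot=.122,latch_left_fin=.134,latch_right_pivot=.122,latch_right_fin=.134,tray=0,bottle_amber_large=0,bottle_amber_mid=0,dropper_brown=0,bottle_clear=0,oil_vial=0)
for k,z in zs.items():
    for n,p in P.items():
        for r in pinpoint(k,p)[:3]:
            print(k,n,round(r["conf"],2),np.round(r["centre"]),atz(p,r["centre"],z))
o=get_obs();print(o)
E
```

```text
scene cam [0.209 0.43  0.724] [ 0.431 -0.546 -0.718]
side cam [ 0.634 -0.67   0.714] [-0.078  0.734 -0.675]
wrist cam [0.065 0.627 0.374] [ 0.3   -0.065 -0.952]
culture_jar scene 0.85 [242. 255.] [ 0.623 -0.01   0.   ]
culture_jar side 0.68 [314. 329.] [ 0.68  -0.183  0.   ]
culture_jar side 0.56 [251. 303.] [ 0.619 -0.022  0.   ]
jar_lid scene 0.69 [207. 255.] [ 0.623 -0.012  0.107]
jar_lid scene 0.64 [274. 177.] [0.616 0.199 0.107]
jar_lid side 0.91 [361. 301.] [ 0.634 -0.345  0.107]
jar_lid side 0.85 [217. 306.] [ 0.62  -0.023  0.107]
lid_knob scene 0.97 [167. 328.] [ 0.561 -0.174  0.142]
lid_knob scene 0.93 [193. 258.] [ 0.621 -0.021  0.142]
lid_knob side 0.87 [352. 296.] [ 0.625 -0.351  0.142]
lid_knob side 0.81 [206. 309.] [ 0.624 -0.027  0.142]
lid_knob side 0.5 [250. 302.] [ 0.619 -0.148  0.142]
latch_left_pivot scene 0.96 [214. 232.] [0.633 0.042 0.122]
latch_left_pivot scene 0.51 [270. 175.] [0.616 0.201 0.122]
latch_left_pivot side 0.63 [192. 315.] [0.633 0.041 0.122]
latch_left_pivot side 0.6 [180. 229.] [0.441 0.06  0.122]
latch_left_fin scene 0.68 [213. 222.] [0.641 0.0
[... 963 characters left out ...]
[311. 334.] [ 0.691 -0.174  0.   ]
oil_vial scene 0.56 [196. 246.] [ 0.736 -0.101 -0.   ]
oil_vial scene 0.51 [194. 260.] [ 0.715 -0.129  0.   ]
oil_vial side 0.59 [278. 356.] [ 0.735 -0.088  0.   ]
oil_vial side 0.51 [314. 331.] [ 0.685 -0.183  0.   ]
{'time': 2.1, 'qpos': array([ 1.252,  0.494,  1.345, -0.   ,  1.302, -0.095]), 'qd': array([-0.001, -0.001,  0.001, -0.   ,  0.002, -0.001]), 'effort': array([  0.004, -88.203, -38.426,   0.   ,   0.001,  -0.   ]), 'tool_pos': array([0.138, 0.61 , 0.231]), 'tcp_rot': array([0.   , 0.111, 0.994, 0.   ]), 'ft_force': array([-0.768,  0.546, -0.543]), 'ft_torque': array([-0.01 , -0.027, -0.047]), 'gripper_force': 0.0, 'width': 0.08564206481742792}
```

View pics/scene0.png

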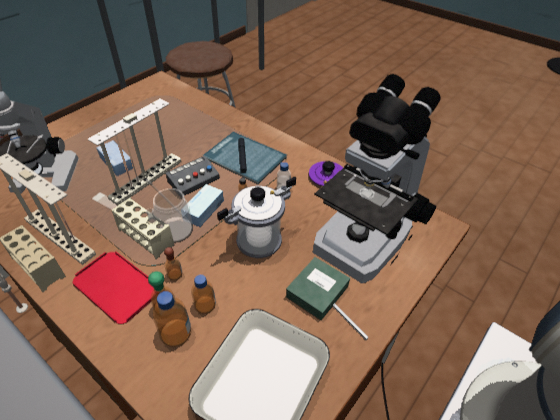

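View pics/side0.png

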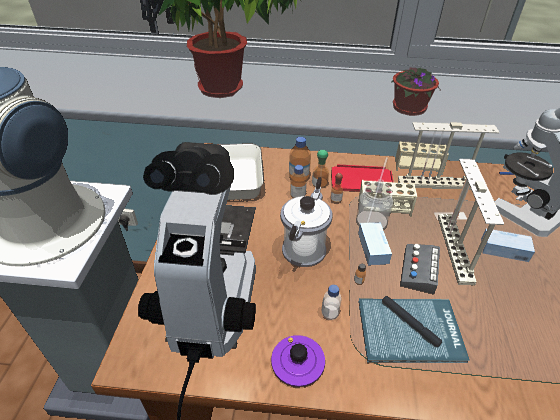

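The scene picture shows the silver-lidded jar at (258,215), the tray at (260,384), the purple decoy at (328,173) and the microscope to the right at (375,190). The side picture agrees: jar (306,220), knob (308,205), microscope (200,250). Next I'll check how tall the microscope is and work out the first move.

Run:
```python
from h import *
from scipy.spatial.transform import Rotation as Ro
np.set_printoptions(precision=3,suppress=True)
a=cams.get_image("scene");b=cams.get_image("side")
for n,u,v in [("eyeR",(98,433),(150,165)),("eyeL",(84,392),(150,215)),("stage near",(228,395),(235,222)),("stage corner",(200,316),(210,253)),("base corner jar side",(210,330),(255,253))]:
    print(n,tri([(a,u),(b,v)]))
o=get_obs();w,x,y,z=o["tcp_rot"];R=Ro.from_quat([x,y,z,w]).as_matrix();print(R)
for T in([0.60,-.01,.32],[.52,.12,.32]): print(T,R.T@(np.array(T)-o["tool_pos"]))
for z in(0,.1,.2):print(atz(a,(198,316),z),atz(b,(180,190),z))
```

```text
eyeR (array([ 0.406, -0.186,  0.365]), [10.4, 10.4])
eyeL (array([ 0.478, -0.182,  0.366]), [11.0, 11.0])
stage near (array([ 0.418, -0.121,  0.12 ]), [45.5, 45.5])
stage corner (array([ 0.516, -0.068,  0.154]), [1.0, 1.0])
base corner jar side (array([ 0.518, -0.123,  0.084]), [5.2, 5.2])
[[-0.975  0.221  0.   ]
 [ 0.221  0.975  0.   ]
 [-0.     0.    -1.   ]]
[0.6, -0.01, 0.32] [-0.587 -0.502 -0.089]
[0.52, 0.12, 0.32] [-0.481 -0.393 -0.089]
[ 0.602 -0.209  0.   ] [0.299 0.197 0.   ]
[ 0.548 -0.12   0.1  ] [0.346 0.075 0.1  ]
[ 0.494 -0.032  0.2  ] [ 0.393 -0.046  0.2  ]
```

Request:
{"fn": "send_rows", "kwargs": {
  "slide": [
    [-0.59,-0.5,-0.09],
    [-0.59,-0.5,-0.09],
    [-0.59,-0.5,-0.09],
    [-0.59,-0.5,-0.09],
    [-0.59,-0.5,-0.09],
    [-0.59,-0.5,-0.09],
    [-0.59,-0.5,-0.09],
    [-0.59,-0.5,-0.09],
    [-0.59,-0.5,-0.09],
    [-0.59,-0.5,-0.09],
    [-0.59,-0.5,-0.09],
    [-0.59,-0.5,-0.09]
  ],
  "roll": [1.63,1.63,1.63,1.63,1.63,1.63,1.63,1.63,1.63,1.63,1.63,1.63],
  "hand": 0.0
}}

```text
time: 3.4
tool_pos: [0.4973, 0.1314, 0.3011]
tcp_rot: [0.0, 0.801, 0.599, 0.0]
ft_force: [0.9, 0.7, 0.1]
width: -0.0001
gripper_force: 0.0
```

Request:
{"fn": "send_rows", "kwargs": {
  "slide": [
    [-0.06,0.15,-0.04],
    [-0.06,0.15,-0.04],
    [-0.06,0.15,-0.04],
    [-0.06,0.15,-0.04],
    [-0.06,0.15,-0.04],
    [-0.06,0.15,-0.04]
  ],
  "roll": [0,0,0,0,0,0]
}}

```text
time: 4.0
tool_pos: [0.6234, 0.0341, 0.3402]
tcp_rot: [-0.0, 0.8, 0.601, -0.0]
ft_force: [-0.8, 0.2, 0.1]
width: -0.0003
gripper_force: 0.0
```

```bash
cat > meas.py <<'E'
from h import *
np.set_printoptions(precision=4,suppress=True)
def meas(name):
    P={n:cams.get_image(n) for n in("scene","side","wrist")}
    save(P["wrist"],name)
    zs=dict(culture_jar=0,jar_lid=.107,lid_knob=.142,latch_left_pivot=.122,latch_left_fin=.134,latch_right_pivot=.122,latch_right_fin=.134)
    for k,z in zs.items():
        for n,p in P.items():
            if k=="culture_jar" and n!="wrist":continue
            for r in pinpoint(k,p)[:2]:
                X=atz(p,r["centre"],z)
                if np.hypot(*(X[:2]-[.617,-.016]))<.13: print(k,n,round(r["conf"],2),np.round(r["centre"]),X[:2])
E
python3 -c "
from meas import *
meas('w1.png');print(get_obs()['tool_pos'],get_obs()['time'])"
```

```text
culture_jar wrist 0.81 [192. 289.] [ 0.6236 -0.0199]
jar_lid scene 0.69 [207. 256.] [ 0.6206 -0.0148]
jar_lid side 0.94 [217. 304.] [ 0.6164 -0.0247]
jar_lid wrist 0.93 [220. 289.] [ 0.618  -0.0245]
jar_lid wrist 0.7 [166. 290.] [0.6364 0.0366]
lid_knob side 0.73 [206. 310.] [ 0.6276 -0.0287]
latch_left_pivot scene 0.67 [215. 232.] [0.6319 0.0444]
latch_left_pivot scene 0.23 [206. 256.] [ 0.6114 -0.0048]
latch_left_pivot side 0.87 [189. 314.] [0.6325 0.0503]
latch_left_pivot side 0.71 [195. 298.] [0.5975 0.0277]
latch_left_pivot wrist 0.59 [168. 295.] [0.6412 0.0362]
latch_left_fin scene 0.49 [213. 222.] [0.6407 0.0607]
latch_left_fin side 0.58 [185. 320.] [0.6441 0.0508]
latch_left_fin wrist 0.73 [150. 287.] [0.6389 0.0586]
latch_right_pivot scene 0.62 [190. 280.] [ 0.6058 -0.0728]
latch_right_pivot scene 0.55 [180. 290.] [ 0.6084 -0.1087]
latch_right_pivot side 0.8 [227. 295.] [ 0.6009 -0.071 ]
latch_right_pivot wrist 0.79 [270. 290.] [ 0.6039 -0.0795]
latch_right_pivot wrist 0.67 [162. 293.] [0.6409 0.0425]
latch_right_fin scene 0.52 [183. 290.] [ 0.5954 -0.091 ]
latch_right_fin side 0.48 [231. 292.] [ 0.5968 -0.095 ]
[0.6238 0.0339 0.3406] 5.1
```

View pics/w1.png

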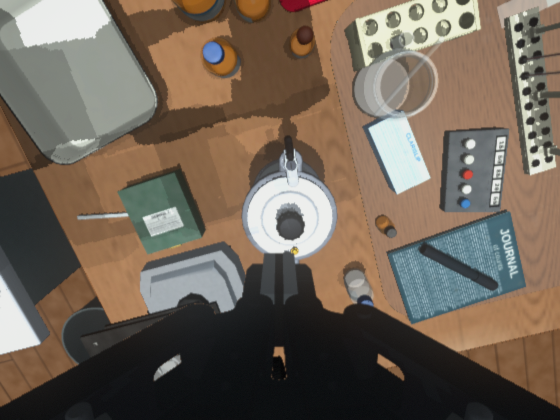

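The wrist picture shows the lid centred at (290,214) and the left latch fin at (289,148), pointing almost straight up in the image. The vent is at (294,251), and the gripper hides the right latch. I'll enlarge that area and overlay the expected model points.

Run:
```python
from h import *
ims=[]
for n,(c,r) in dict(wrist=(290,195),scene=(258,205),side=(306,212)).items():
    p=cams.get_image(n);im=cv2.cvtColor(np.array(p["frame"]),cv2.COLOR_RGB2BGR);h=75 if n=="wrist" else 50;s=800//6/h*1.0
    f=400/(2*h)*1.0 if n!="wrist" else 400/(2*h)
    cr=cv2.resize(im[r-h:r+h,c-h:c+h],(400,400),interpolation=cv2.INTER_CUBIC)
    c0=np.array([.619,-.0185]);a=np.radians(73.5);u=np.array([np.cos(a),np.sin(a)])
    for d,z,col in[(0,.151,(0,0,255)),(62,.129,(0,255,0)),(81,.142,(255,0,255)),(-62,.129,(0,255,0)),(-81,.142,(255,0,255))]:
        q=(proj(p,np.r_[c0+u*d/1000,z])-[c-h,r-h]+.5)*400/(2*h)
        cv2.drawMarker(cr,tuple(int(v) for v in q),col,cv2.MARKER_CROSS,12,1)
    for t in np.linspace(0,6.28,60):
        q=(proj(p,np.r_[c0+.048*np.array([np.cos(t),np.sin(t)]),.120])-[c-h,r-h]+.5)*400/(2*h);cv2.circle(cr,tuple(int(v) for v in q),1,(0,0,255),-1)
    ims.append(cr)
cv2.imwrite("pics/crop1.png",cv2.resize(np.hstack(ims),(1200,400))[:, :800]);cv2.imwrite("pics/crop2.png",ims[2])
```

```text
(no output)
```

View pics/crop1.png

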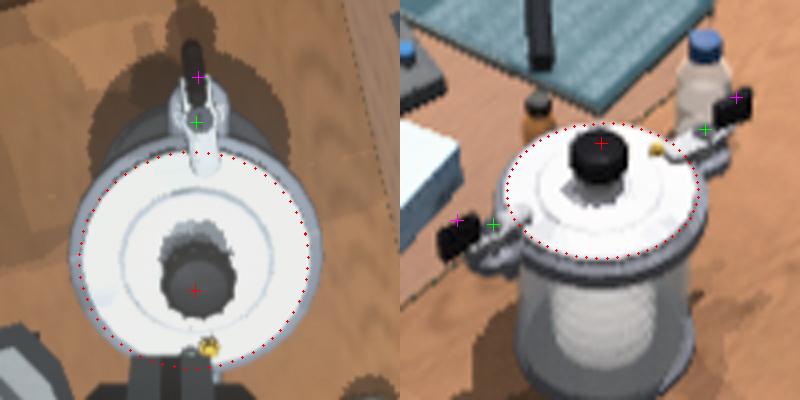

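View pics/crop2.png

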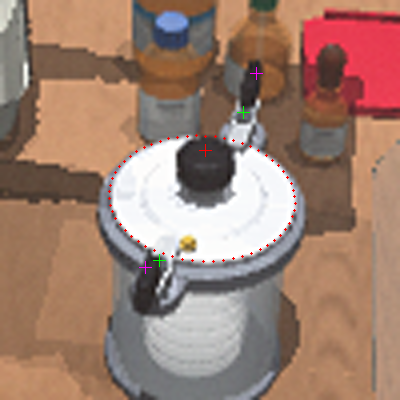

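The overlay fits: jar axis at about (0.619,-0.018), jar +y at 73.6°, and both latches near 0. I'll do the left latch first, pushing anticlockwise from its jar +x side.

Request:
{"fn": "send_rows", "kwargs": {
  "slide": [
    [0.031,0.037,0.0],
    [0.031,0.037,0.05],
    [0.031,0.037,0.1],
    [0.031,0.037,0.15],
    [0.031,0.037,0.18],
    [0.031,0.037,0.2],
    [0.031,0.037,0.209],
    [0.031,0.037,0.209],
    [0.031,0.037,0.209]
  ],
  "roll": [0,0,0,0,0,0,0,0,0]
}}

```text
time: 6.15
tool_pos: [0.6686, 0.0534, 0.1328]
tcp_rot: [0.0, 0.799, 0.601, 0.001]
ft_force: [0.7, 0.2, -0.0]
width: -0.0001
gripper_force: 0.0
```

Request:
{"fn": "send_rows", "kwargs": {
  "slide": [
    [0,-0.0085,0],
    [0.0025,-0.0118,0],
    [0.0045,-0.0155,0],
    [0.0059,-0.0195,0],
    [0.0068,-0.0236,0],
    [0.007,-0.0278,0],
    [0.0065,-0.0319,0],
    [0.0055,-0.036,0],
    [0.0038,-0.0399,0],
    [0.0017,-0.0434,0],
    [0.0,-0.0456,0],
    [0.0,-0.0456,0]
  ],
  "roll": [0,-0.14,-0.29,-0.44,-0.59,-0.74,-0.89,-1.04,-1.19,-1.34,-1.45,-1.45]
}}

```text
time: 7.35
tool_pos: [0.624, 0.0663, 0.1329]
tcp_rot: [0.001, 0.199, 0.98, 0.0]
ft_force: [0.6, 0.5, 0.8]
width: -0.0
gripper_force: 0.2
```

```bash
cat > crop.py <<'E'
from h import *
def crop(out,sp):
    ims=[]
    for n,c,r in sp:
        p=cams.get_image(n);im=cv2.cvtColor(np.array(p["frame"]),cv2.COLOR_RGB2BGR)
        ims.append(cv2.resize(im[r-60:r+60,c-60:c+60],(400,400),interpolation=cv2.INTER_CUBIC))
    cv2.imwrite("pics/"+out,np.hstack(ims))
E
python3 -c "
from crop import *
crop('c3.png',[('scene',250,205),('side',306,205)])"
```

```text
(no output)
```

View pics/c3.png

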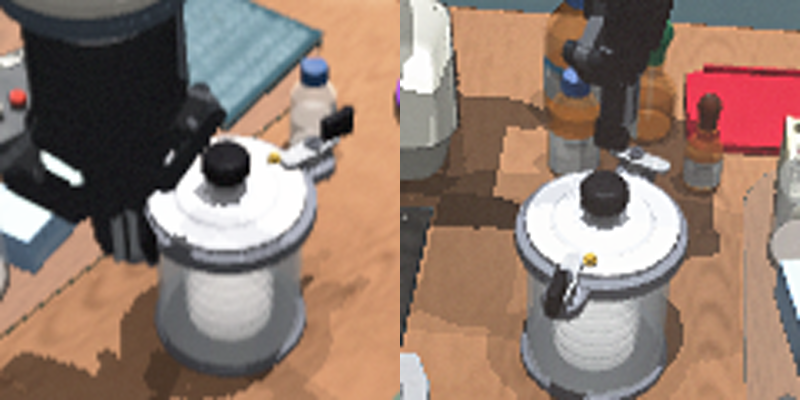

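Request:
{"fn": "send_rows", "kwargs": {
  "slide": [
    [0,0.006,0],
    [0,0.006,-0.03],
    [0,0.006,-0.08],
    [-0.01,-0.02,-0.13],
    [-0.029,-0.06,-0.18],
    [-0.029,-0.09,-0.19],
    [-0.029,-0.09,-0.19],
    [-0.029,-0.09,-0.19],
    [-0.029,-0.09,-0.19],
    [-0.029,-0.09,-0.19],
    [-0.029,-0.09,-0.19],
    [-0.029,-0.09,-0.19]
  ],
  "roll": [0,0,0.1,0.25,0.4,0.55,0.7,0.85,1.0,1.15,1.3,1.45]
}}

```text
time: 8.65
tool_pos: [0.6157, -0.0277, 0.3217]
tcp_rot: [-0.0, 0.802, 0.597, -0.0]
ft_force: [-0.1, 0.4, -0.1]
width: 0.0002
gripper_force: 0.0
```

Run:
```python
from h import *
from meas import meas
p=cams.get_image("wrist")
c0=np.array([.619,-.0185]);a=np.radians(73.6);u=np.array([np.cos(a),np.sin(a)])
im=cv2.cvtColor(np.array(p["frame"]),cv2.COLOR_RGB2BGR)
q=[proj(p,np.r_[c0+u*d,z]) for d,z in[(0,.151),(.062,.129),(-.062,.129),(-.081,.142)]];print(np.round(q))
r0=max(int(q[0][1])-90,0);c=int(q[0][0])
cr=cv2.resize(im[r0:r0+200,c-130:c+130],(780,600),interpolation=cv2.INTER_CUBIC)
for x in q: cv2.drawMarker(cr,tuple(int(v) for v in (x-[c-130,r0]+.5)*3),(0,255,0),cv2.MARKER_CROSS,10,1)
for t in np.linspace(0,6.28,60):
    cv2.circle(cr,tuple(int(v) for v in (proj(p,np.r_[c0+.048*np.array([np.cos(t),np.sin(t)]),.120])-[c-130,r0]+.5)*3),1,(0,0,255),-1)
cv2.imwrite("pics/c4.png",cr)
o=get_obs();print(o["tool_pos"],o["tcp_rot"],o["time"],o["qpos"])
```

```text
[[279. 174.]
 [279. 104.]
 [279. 228.]
 [279. 250.]]
[ 0.6156 -0.0277  0.3217] [-0.      0.805   0.5932 -0.    ] 8.7 [-0.1418  0.4119  1.2341  0.      1.4956  0.1589]
```

View pics/c4.png

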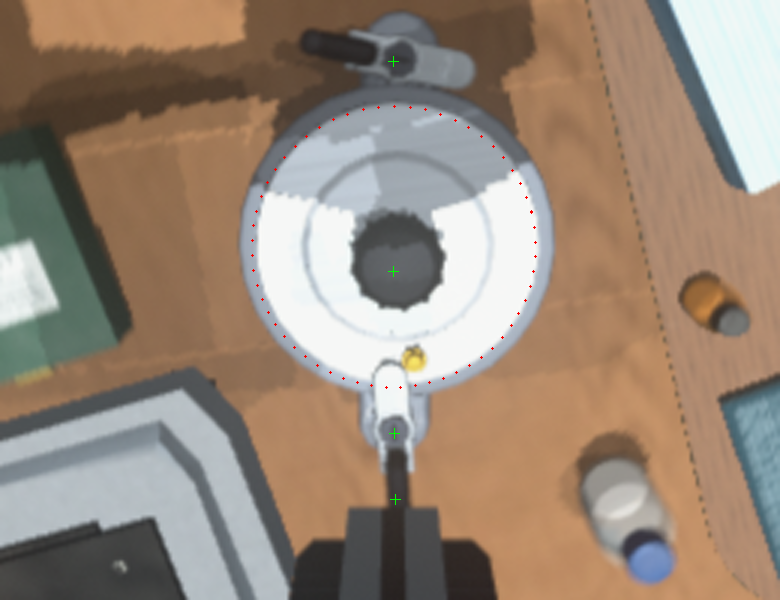

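The left latch now stands at about +1.4 rad. The lid's vent, at (413,358), sits just right of the right latch's nose, so that latch has to go anticlockwise. First I'll check numerically that the gripper clears the microscope.

Run:
```python
from h import *
a=cams.get_image("scene");b=cams.get_image("side")
c=np.array([.6025,-.078]);A=np.radians(73.3);u=np.array([np.cos(A),np.sin(A)]);v=np.array([u[1],-u[0]])
t=c-.021*u-.023*v;print(t)
for z in(.205,.28,.36,.42):
    q=[np.r_[t+su*u+sv*v,z] for su in(-.04,.04) for sv in(-.044,.044)]
    for n,p in(("scene",a),("side",b)):
        w=np.array([proj(p,x) for x in q]);print(z,n,"cols",w[:,0].min().round(),w[:,0].max().round(),"rows",w[:,1].min().round(),w[:,1].max().round())
save(a,"s5.png");save(b,"d5.png")
im=np.hstack([cv2.imread("pics/s5.png")[40:300,200:450],cv2.imread("pics/d5.png")[60:320,130:380]])
cv2.imwrite("pics/m5.png",cv2.resize(im,(800,416)))
```

```text
[ 0.57443551 -0.09150498]
0.205 scene cols 270.0 331.0 rows 142.0 181.0
0.205 side cols 250.0 311.0 rows 182.0 222.0
0.28 scene cols 270.0 336.0 rows 109.0 148.0
0.28 side cols 248.0 314.0 rows 149.0 188.0
0.36 scene cols 271.0 341.0 rows 70.0 107.0
0.36 side cols 245.0 317.0 rows 109.0 146.0
0.42 scene cols 271.0 346.0 rows 36.0 71.0
0.42 side cols 243.0 320.0 rows 75.0 110.0
```

View pics/m5.png

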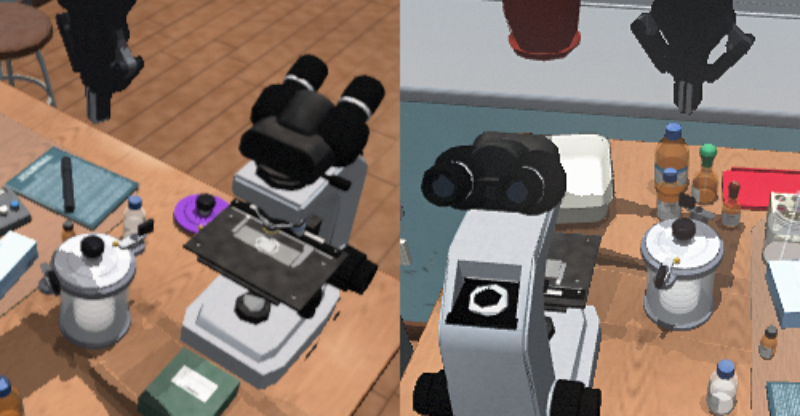

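Both views show the microscope head clear of the gripper: it lies beyond column 350 in the scene view and inside column 233 in the side view. The gripper body also passes above the stage, so I'm proceeding.

Request:
{"fn": "send_rows", "kwargs": {
  "slide": [
    [-0.04,-0.012,0.0],
    [-0.073,-0.021,0.03],
    [-0.073,-0.021,0.06],
    [-0.073,-0.021,0.09],
    [-0.073,-0.021,0.12],
    [-0.073,-0.021,0.15],
    [-0.073,-0.021,0.175],
    [-0.073,-0.021,0.19],
    [-0.073,-0.021,0.19],
    [-0.073,-0.021,0.19]
  ],
  "roll": [0,0,0,0,0,0,0,0,0,0]
}}

```text
time: 9.8
tool_pos: [0.5753, -0.0923, 0.1321]
tcp_rot: [0.0, 0.799, 0.602, 0.0]
ft_force: [-0.2, 0.1, 0.9]
width: -0.0001
gripper_force: 0.0
```

Request:
{"fn": "send_rows", "kwargs": {
  "slide": [
    [-0.0019,0.0057,0],
    [-0.0053,0.009,0],
    [-0.0071,0.0133,0],
    [-0.0086,0.0189,0],
    [-0.0077,0.0245,0],
    [-0.0054,0.0298,0],
    [-0.0016,0.0354,0],
    [0.0024,0.0374,0],
    [0.003,0.0374,0],
    [0.003,0.0374,0],
    [-0.004,0.0374,0],
    [-0.004,0.0374,-0.03]
  ],
  "roll": [0,0,0,0,0,0,0,0,0,0,0,0]
}}

```text
time: 11.0
tool_pos: [0.6075, -0.1069, 0.1588]
tcp_rot: [-0.002, 0.8, 0.601, -0.002]
ft_force: [0.5, -0.6, 0.6]
width: 0.0004
gripper_force: 0.0
```

Request:
{"fn": "send_rows", "kwargs": {
  "slide": [
    [0,0,-0.05],
    [0,0,-0.1],
    [0.03,-0.01,-0.15],
    [0.065,-0.022,-0.16],
    [0.065,-0.022,-0.16],
    [0.065,-0.022,-0.16]
  ],
  "roll": [0,0,0,0,0,0],
  "hand": 0.05
}}

```text
time: 11.6
tool_pos: [0.6066, -0.0378, 0.3221]
tcp_rot: [0.0, 0.799, 0.601, 0.0]
ft_force: [-0.3, -0.1, -0.9]
width: 0.0498
gripper_force: 0.0
```

Run:
```python
from h import *
p=cams.get_image("wrist")
c0=np.array([.620,-.0185]);a=np.radians(73.5);u=np.array([np.cos(a),np.sin(a)])
im=cv2.cvtColor(np.array(p["frame"]),cv2.COLOR_RGB2BGR)
q=[proj(p,np.r_[c0+u*d,z]) for d,z in[(0,.151),(.062,.129),(-.062,.129),(0,.120)]]
r0=max(int(q[0][1])-100,0);c=int(q[0][0])
cr=cv2.resize(im[r0:r0+200,c-130:c+130],(780,600),interpolation=cv2.INTER_CUBIC)
for x in q: cv2.drawMarker(cr,tuple(int(v) for v in (x-[c-130,r0]+.5)*3),(0,255,0),cv2.MARKER_CROSS,10,1)
for R,z in((.048,.120),(.0145,.151)):
  for t in np.linspace(0,6.28,60):
    cv2.circle(cr,tuple(int(v) for v in (proj(p,np.r_[c0+R*np.array([np.cos(t),np.sin(t)]),z])-[c-130,r0]+.5)*3),1,(0,0,255),-1)
cv2.imwrite("pics/c6.png",cr)
o=get_obs();print(o["tool_pos"],o["tcp_rot"],o["time"],o["width"])
for k,z in dict(lid_knob=.142,jar_lid=.107,culture_jar=0).items():
    for n in("wrist","scene","side"):
        pp=p if n=="wrist" else cams.get_image(n)
        print(k,n,[(round(r["conf"],2),atz(pp,r["centre"],z)[:2].round(4)) for r in pinpoint(k,pp)[:2]])
```

```text
[ 0.60642828 -0.03840429  0.32128197] [-8.36964606e-05  7.99371979e-01  6.00836380e-01 -2.76731617e-04] 11.65 0.04982475437284967
lid_knob wrist [(0.68, array([ 0.6269, -0.2124]))]
lid_knob scene [(0.73, array([ 0.617 , -0.0158])), (0.58, array([ 0.5605, -0.172 ]))]
lid_knob side [(0.96, array([ 0.6332, -0.3505])), (0.94, array([ 0.6198, -0.0248]))]
jar_lid wrist [(0.93, array([ 0.6271, -0.2141])), (0.63, array([ 0.6211, -0.0219]))]
jar_lid scene [(0.84, array([ 0.569 , -0.1989])), (0.7, array([ 0.6207, -0.017 ]))]
jar_lid side [(0.89, array([ 0.6163, -0.0177])), (0.67, array([ 0.6319, -0.3526]))]Traceback (most recent call last):
  File "<stdin>", line 17, in <module>
ValueError: only the last four pictures can be asked about
```

View pics/c6.png

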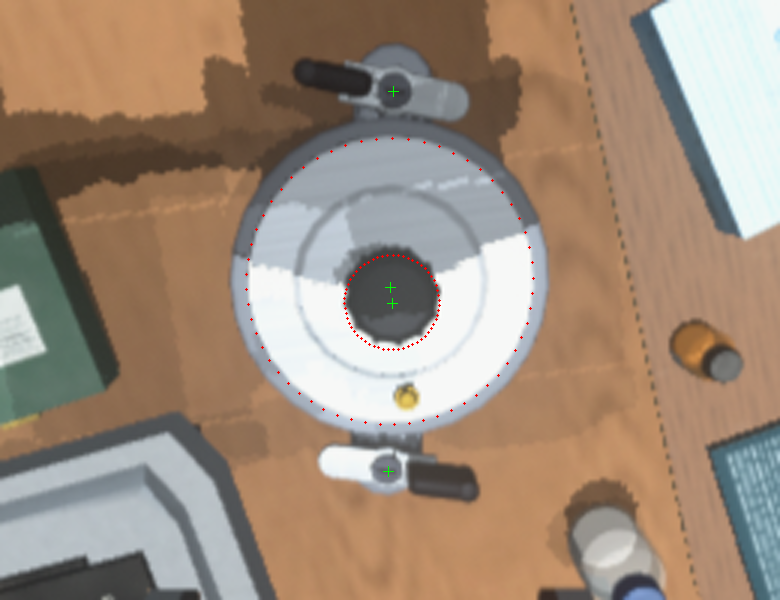

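The picture shows both latches swung to about 1.4 rad, with noses pointing sideways and clear of the flange. The jar hasn't moved: the overlay still matches. Now I'll grip the knob along jar x, away from the vent.

Request:
{"fn": "send_rows", "kwargs": {
  "slide": [
    [0.023,0.0075,0.0],
    [0.023,0.0075,0.05],
    [0.023,0.0075,0.1],
    [0.023,0.0075,0.14],
    [0.023,0.0075,0.17],
    [0.023,0.0075,0.185],
    [0.023,0.0075,0.195],
    [0.023,0.0075,0.195],
    [0.023,0.0075,0.195]
  ],
  "roll": [0,0,0,0,0,0,0,0,0],
  "hand": 0.05
}}

```text
time: 13.05
tool_pos: [0.6209, -0.0181, 0.1274]
tcp_rot: [0.0, 0.799, 0.601, 0.0]
ft_force: [-0.5, -1.2, -0.2]
width: 0.0499
gripper_force: 0.0
```

Request:
{"fn": "send_rows", "kwargs": {
  "slide": [
    [0,0,0],
    [0,0,0],
    [0,0,0],
    [0,0,0],
    [0,0,0],
    [0,0,0]
  ],
  "roll": [0,0,0,0,0,0],
  "hand": 0.0,
  "force": 40
}}

```text
time: 13.65
tool_pos: [0.621, -0.0181, 0.1279]
tcp_rot: [0.001, 0.799, 0.601, 0.001]
ft_force: [-1.0, 0.4, 6.3]
width: 0.0269
gripper_force: 39.0
```

Request:
{"fn": "send_rows", "kwargs": {
  "slide": [
    [0,0,-0.005],
    [0,0,-0.012],
    [0,0,-0.022],
    [0,0,-0.035],
    [0,0,-0.06],
    [0,0,-0.09],
    [0,0,-0.12],
    [0,0,-0.12],
    [0,0,-0.12]
  ],
  "roll": [0,0,0,0,0,0,0,0,0]
}}

```text
time: 14.55
tool_pos: [0.6206, -0.0181, 0.2477]
tcp_rot: [0.001, 0.799, 0.601, 0.001]
ft_force: [0.5, 0.3, -1.8]
width: 0.0269
gripper_force: 39.6
```

Run:
```python
from h import *
np.set_printoptions(precision=4,suppress=True)
P={n:cams.get_image(n) for n in("scene","side","wrist")}
for k in("tray","jar_lid"):
    for n,p in P.items(): print(k,n,[(round(r["conf"],2),np.round(r["centre"]),atz(p,r["centre"],0 if k=="tray" else .227)[:2]) for r in pinpoint(k,p)[:3]])
o=get_obs();print(o["tool_pos"],o["tcp_rot"],o["time"],o["width"],o["ft_force"],o["ft_torque"])
im=np.hstack([cv2.cvtColor(np.array(P[n]["frame"]),cv2.COLOR_RGB2BGR) for n in("scene","side")])
cv2.imwrite("pics/c7.png",cv2.resize(im,(800,300)))
```

```text
tray scene [(0.93, array([384., 260.]), array([0.4084, 0.2187]))]
tray side [(0.76, array([179., 232.]), array([0.4082, 0.2127]))]
tray wrist [(0.86, array([5., 8.]), array([0.4054, 0.2177]))]
jar_lid scene [(0.68, array([160., 257.]), array([ 0.6192, -0.019 ])), (0.31, array([144., 256.]), array([ 0.6531, -0.0518]))]
jar_lid side [(0.72, array([171., 309.]), array([ 0.6196, -0.0257])), (0.58, array([363., 301.]), array([ 0.6341, -0.4121]))]
jar_lid wrist [(0.94, array([253., 278.]), array([ 0.62  , -0.0178]))]
[ 0.6203 -0.018   0.2462] [-0.0002  0.7995  0.6007 -0.0003] 15.0 0.02687343977241089 [-0.2668  0.5257 -1.6333] [-0.0097 -0.0002 -0.0182]
```

View pics/c7.png

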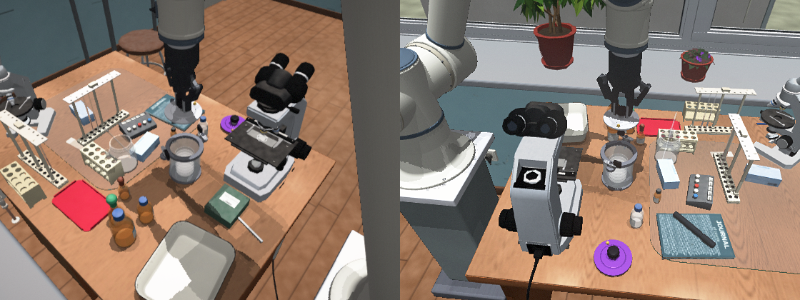

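The lid is off and held level, and the jar stands with both latches open. Next I carry it to the tray at (0.408, 0.2175).

Request:
{"fn": "send_rows", "kwargs": {
  "slide": [
    [0.008,-0.013,0],
    [0.022,-0.035,0],
    [0.042,-0.067,0],
    [0.062,-0.1,0],
    [0.082,-0.133,0],
    [0.104,-0.167,0],
    [0.124,-0.2,0],
    [0.144,-0.232,0],
    [0.158,-0.255,0],
    [0.165,-0.266,0],
    [0.167,-0.2695,0],
    [0.167,-0.2695,0]
  ],
  "roll": [0,0,0,0,0,0,0,0,0,0,0,0]
}}

```text
time: 16.2
tool_pos: [0.4081, 0.2174, 0.2467]
tcp_rot: [0.0, 0.799, 0.601, 0.0]
ft_force: [0.3, -1.1, -1.1]
width: 0.0269
gripper_force: 39.6
```

Request:
{"fn": "send_rows", "kwargs": {
  "slide": [
    [0,0,0.02],
    [0,0,0.05],
    [0,0,0.085],
    [0,0,0.12],
    [0,0,0.15],
    [0,0,0.175],
    [0,0,0.19],
    [0,0,0.2],
    [0,0,0.206],
    [0,0,0.21],
    [0,0,0.21]
  ],
  "roll": [0,0,0,0,0,0,0,0,0,0,0]
}}

```text
time: 17.3
tool_pos: [0.4083, 0.2173, 0.0367]
tcp_rot: [0.0, 0.8, 0.601, 0.0]
ft_force: [-0.1, 0.1, -0.7]
width: 0.0272
gripper_force: 39.6
```

Run:
```python
from h import *
np.set_printoptions(precision=4,suppress=True)
P={n:cams.get_image(n) for n in("scene","side","wrist")}
for k in("tray","jar_lid"):
    for n,p in P.items(): print(k,n,[(round(r["conf"],2),np.round(r["centre"]),atz(p,r["centre"],0 if k=="tray" else .015)[:2]) for r in pinpoint(k,p)[:2]])
o=get_obs();print(o["tool_pos"],o["time"],o["width"],o["ft_force"],o["ft_torque"])
```

```text
tray scene []
tray side [(0.85, array([179., 229.]), array([0.402 , 0.2124]))]
tray wrist []
jar_lid scene [(0.82, array([379., 258.]), array([0.4109, 0.2184]))]
jar_lid side [(0.84, array([365., 299.]), array([ 0.6313, -0.3038])), (0.5, array([178., 230.]), array([0.4063, 0.2006]))]
jar_lid wrist [(0.86, array([256., 280.]), array([0.4084, 0.2143]))]
[0.4081 0.2174 0.0368] 17.75 0.026755438376292122 [ 0.1957  0.7426 -0.7395] [ 0.0615 -0.0491  0.0075]
```

Lower slowly in 2 mm steps until contact.

Request:
{"fn": "send_rows", "kwargs": {
  "slide": [
    [0,0,0.003],
    [0,0,0.005],
    [0,0,0.007],
    [0,0,0.009],
    [0,0,0.01],
    [0,0,0.011],
    [0,0,0.011]
  ],
  "roll": [0,0,0,0,0,0,0]
}}

```text
time: 18.45
tool_pos: [0.408, 0.2173, 0.0255]
tcp_rot: [-0.0, 0.799, 0.601, -0.0]
ft_force: [0.2, -0.0, -1.0]
width: 0.0267
gripper_force: 39.6
```

Request:
{"fn": "send_rows", "kwargs": {
  "slide": [
    [0,0,0.0005],
    [0,0,0.001],
    [0,0,0.0015],
    [0,0,0.002],
    [0,0,0.002]
  ],
  "roll": [0,0,0,0,0]
}}

```text
time: 18.95
tool_pos: [0.408, 0.2174, 0.0236]
tcp_rot: [-0.0, 0.799, 0.601, -0.0]
ft_force: [-0.8, -0.2, -0.4]
width: 0.0268
gripper_force: 39.7
```

Request:
{"fn": "send_rows", "kwargs": {
  "slide": [
    [0,0,0.0005],
    [0,0,0.001],
    [0,0,0.0015],
    [0,0,0.0015]
  ],
  "roll": [0,0,0,0]
}}

```text
time: 19.35
tool_pos: [0.4081, 0.2174, 0.0233]
tcp_rot: [0.0, 0.799, 0.601, 0.001]
ft_force: [-6.2, -2.9, 37.1]
width: 0.027
gripper_force: 43.0
```

Contact. I'll ease the pressure off and release.

Request:
{"fn": "send_rows", "kwargs": {
  "slide": [
    [0,0,-0.0012],
    [0,0,-0.0012],
    [0,0,-0.0012]
  ],
  "roll": [0,0,0]
}}

```text
time: 19.65
tool_pos: [0.4082, 0.2174, 0.0235]
tcp_rot: [0.0, 0.799, 0.601, 0.0]
ft_force: [-1.0, -0.6, 8.8]
width: 0.0267
gripper_force: 40.6
```

Request:
{"fn": "send_rows", "kwargs": {
  "slide": [
    [0,0,-0.0003],
    [0,0,-0.0003],
    [0,0,-0.0003],
    [0,0,-0.0003],
    [0,0,-0.0003],
    [0,0,-0.0003]
  ],
  "roll": [0,0,0,0,0,0],
  "hand": 0.055,
  "force": 20
}}

```text
time: 20.25
tool_pos: [0.408, 0.2174, 0.0236]
tcp_rot: [-0.0, 0.799, 0.601, -0.0]
ft_force: [0.2, -0.0, 0.2]
width: 0.0553
gripper_force: 0.0
```

Request:
{"fn": "send_rows", "kwargs": {
  "slide": [
    [0,0,-0.01],
    [0,0,-0.03],
    [0,0,-0.06],
    [0,0,-0.1],
    [0,0,-0.14],
    [0,0,-0.18],
    [0,0,-0.22],
    [0,0,-0.22],
    [0,0,-0.22]
  ],
  "roll": [0,0,0,0,0,0,0,0,0]
}}

```text
time: 21.15
tool_pos: [0.4081, 0.2174, 0.2449]
tcp_rot: [0.0, 0.799, 0.601, 0.001]
ft_force: [-0.8, 0.8, -0.3]
width: 0.055
gripper_force: 0.0
```

Run:
```python
from h import *
np.set_printoptions(precision=4,suppress=True)
P={n:cams.get_image(n) for n in("scene","side","wrist")}
for k,z in dict(tray=0,jar_lid=.003,lid_knob=.038,culture_jar=0,bottle_amber_large=0,bottle_amber_mid=0,latch_left_fin=.134,latch_right_fin=.134,latch_left_pivot=.122,latch_right_pivot=.122).items():
    for n,p in P.items(): print(k,n,[(round(r["conf"],2),np.round(r["centre"]),atz(p,r["centre"],z)[:2]) for r in pinpoint(k,p)[:2]])
p=P["wrist"];im=cv2.cvtColor(np.array(p["frame"]),cv2.COLOR_RGB2HSV)
# yellow vent position and flange outline as a flatness check
w=proj(p,np.array([.408,.2174,.016]));print("flange proj",w)
o=get_obs();print(o["tool_pos"],o["time"],o["width"],o["ft_force"])
```

```text
tray scene []
tray side [(0.63, array([176., 230.]), array([0.4002, 0.2253]))]
tray wrist [(0.26, array([160., 444.]), array([0.5895, 0.1745]))]
jar_lid scene [(0.85, array([384., 257.]), array([0.4099, 0.2224])), (0.71, array([173., 327.]), array([ 0.6331, -0.3   ]))]
jar_lid side [(0.88, array([181., 230.]), array([0.4068, 0.2035])), (0.73, array([365., 298.]), array([ 0.6293, -0.2975]))]
jar_lid wrist [(0.73, array([172., 278.]), array([0.406 , 0.2152])), (0.7, array([ 96., 433.]), array([0.5866, 0.247 ]))]
lid_knob scene [(0.91, array([167., 327.]), array([ 0.6262, -0.2827])), (0.58, array([372., 260.]), array([0.4091, 0.2147]))]
lid_knob side [(0.82, array([170., 233.]), array([0.4169, 0.2051])), (0.75, array([354., 301.]), array([ 0.6322, -0.2946]))]
lid_knob wrist [(0.68, array([176., 280.]), array([0.4086, 0.217 ]))]
culture_jar scene []
culture_jar side [(0.6, array([249., 304.]), array([ 0.6212, -0.0176])), (0.35, array([170., 237.]), array([0.415 , 0.2533]))]
culture_jar wrist [(0.93, array([296., 488.]), array([ 0.619 , -0.0156])), (0.46, array([147., 535.]), array([0.689
[... 667 characters left out ...]
, array([299., 489.]), array([0.5539, 0.0868]))]
latch_right_fin scene [(0.72, array([386., 258.]), array([0.3712, 0.2612]))]
latch_right_fin side [(0.67, array([230., 302.]), array([ 0.6149, -0.0904]))]
latch_right_fin wrist []
latch_left_pivot scene [(0.16, array([373., 262.]), array([0.3834, 0.2403]))]
latch_left_pivot side [(0.85, array([189., 315.]), array([0.6347, 0.0499]))]
latch_left_pivot wrist []
latch_right_pivot scene [(0.36, array([382., 261.]), array([0.3756, 0.2508]))]
latch_right_pivot side [(0.8, array([230., 294.]), array([ 0.5994, -0.0794]))]
latch_right_pivot wrist []
flange proj [278.9463 171.5008]
[0.408  0.2174 0.2436] 22.8 0.05508048341877226 [ 0.7812 -0.8096  1.0538]
```

The lid is centred and flat in the tray: contact came at the expected height and the knob is over the lid's centre. The jar, latches and bottles are where they should be, so I'm handing in.

```bash
python3 -c "
from station import job
print(job.finish_job())"
```

```text
the job is handed in; nothing more can be done
None
```

The job is handed in after about 23 s of robot time, with no verdict returned: both latches are open at about 1.4 rad, the lid is knob up and flat in the tray, and my last camera readings put the jar, tray and the two amber bottles where they were (the other bystanders weren't re-measured).

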